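# Clamp the plate stack on the serving counter and wedge the fence bar fast

## Robot

A 6-joint arm with a two-finger parallel gripper is mounted at the origin on the work surface. World frame = base frame: x ahead of the robot, y to its left, z up, the work surface at z = 0. Lengths are in m, angles in degrees, forces in N, time in s.
With the tool pointing down it reaches from about 0.3 to 0.75 m from the base axis. Payload 8.5 kg.
Tool frame: the origin (TCP) lies at the very end of the fingers, on their centre line; the grasp point (between the pads) lies 19 mm behind it; x points along the fingers, y is the direction in which the jaws open and shut, and the axes are right-handed (so a half turn about x gives the same grasp; the last joint's range is limited). The gripper opens to 85 mm and grips with 20 to 120 N. Pads are 22 mm wide; open, the fingers measure 114 mm over their backs; the gripper's body (76 mm by 85 mm) begins 54 mm behind the grasp point. The pads swing forward as they close: fully open they stand 13 mm farther back than shut.
Start: joints at [-76.335, 21.807, 74.336, -0, 83.858, -12.336], TCP at [0.241, -0.494, 0.231] pointing down, gripper open.
Joint ranges: [-178.18, 178.18], [-50.72, 133.34], [12.68, 142.11], [-81.47, 261.47], [9.98, 163.14], [-165.26, 165.26]. Speed limits (degrees/s): [136.94, 136.94, 180, 180, 180, 180].

## Interface

Orientations are given as a 3x3 rotation matrix whose columns are the frame's x, y, z axes.
In Python, from rig import sensors, cams, env gives the robot as it stands.
- The arm moves only by the shell command python3 -m crank 'ROWS' [FORCE]. ROWS is a JSON object of lists of equal length, an entry for each row: "hand": the closure in counts, from 0 (fully open) to 255 (shut); "translation": the shift along the tool's x, y, z in m, a list of three; "dr": the turn, a rotation vector about the tool's x, y, z in rad, a list of three. A call has 1 to 5 rows; each row is the pose to reach, as a shift and turn from the pose commanded when the call began, along the tool's axes at that moment; what a row does not reach only later rows make up. A row lasts 1/10 s, in which the tool goes at most 50 mm and 8.59 degrees, less where a joint would pass 70% of its speed; a pose out of reach is approached as far as the arm can. A call with a gripper value outside its range is refused whole. The fingers move at their own pace and stop on an object; FORCE is the grip in N (left out, the last holds). Time passes only in rows, so rows that repeat a pose let the fingers close. It gives the time, the measured TCP pose, the force and the opening at its end, in the units of the state.
- sensors.observe(): the state, without advancing time (a new reading comes with each control period).
- cams.get_image(name): name is "scene" or "top" or "wrist"; returns (picture, depth): 420x560x3 uint8, blue, green, red; 420x560 float32, m along the optical axis (not along the pixel's ray), 0 where there is no reading.
- cams.calibration(name): a dict with "vertical_fov" (degrees; the focal length in pixels is half the picture's height over the tangent of half this angle, whatever the lens; pixels are square), "cx", "cy" (the principal point, pixels), "extrinsics" (4x4, takes a point from camera to world coordinates). Camera axes: x right, y down, z forward; pixel columns grow to the right and rows downward; lengths in m; the calibration is good to about 2 mm. A picture is of the moment at which its call begins: read the wrist's pose just before it. calibration takes no time and is no camera call; for the wrist camera it gives the pose at the moment of the call.
- env.close_job(): hands the job in, once; it reports no verdict.
The state is a dict: "time_s": time; "q": joint angles; "qvel": joint speeds; "joint_efforts": joint torques, N m; "position": TCP position; "tool_rot": TCP orientation; "ft_force": force on the tool from outside, world axes, zero at the start; "wrist_torque": the same for the moment, N m; "grip_width": finger opening in m.
Only numpy, scipy, OpenCV 4.12 (cv2) and the standard library are available. Lean on these libraries where they do the work, as an engineer would, in place of code of your own. Each camera call takes 0.05 s, during which the arm holds its last target. There are 200 camera calls.

## Task

Slide the fence bar by its red post, gently, until the stack of plates sits snug against the two steel end posts with the fence still touching it. Then push the orange thumb wedge along its ramp until it is firmly jammed on the bar and holds by itself, with a firm thumb push and not with brute force. Let go of everything and leave the bowl, jar and cup alone.

Things in the scene. Friction and masses are not known exactly. Their poses are not given: they have to be found in the camera images.
- board: Wooden plate-carrier board fixed to the counter, 400 mm long (its y) by 270 mm wide (its x), top face 18 mm above the counter. Origin at the centre of its underside. The fence bar slides along its +y towards the plates; the wedge is pushed along its +x (away from the robot, give or take the board's yaw).
- seat (a point): Point on the board's top face where the centre of the stack lies when fully home, at board (0, 100) mm: the stack then touches both steel end posts (16 mm diameter, 75 mm tall, at board (+-50, 172) mm) and the touching fence face is at board y = 20 mm.
- fence: Sliding fence bar: flat aluminium bar 24 mm wide, 14 mm thick, along board y at board x = 0, carrying a grey upright fence plate 130 mm wide, 12 mm thick, 45 mm high. Origin on the plate's +y face (towards the stack) at the board's top face. Slides only along board y, with about 2 N of friction while the wedge is loose; starts with its face at board y -45 to -21 mm.
- fence_post (a point): Point on the axis of the red upright grip post of the fence bar, 21 mm below its top. The post is 22 mm diameter, its top 109 mm above the counter; its axis is 11 mm behind (-y) the fence face. Pinch it from above, best with the fingers closing along board x.
- stack: Loose stack of six white side plates that move as one, 160 mm diameter, 60 mm tall, 0.7 to 1.1 kg, standing on the board between fence and end posts. Origin at the centre of its underside. It slides at 4 to 8 N. Pressing it with more than 35 N would chip it.
- wedge: Orange thumb wedge in the lock, 110 mm long (along board x), 26 mm wide, 18 mm thick, with a springy rubber sole. Origin at the centre of its underside. Pushed along board +x it runs down a 12 degree ramp against about 3 N of friction. After 10 to 33 mm (unknown beforehand, it must be felt: the lock's height varies) the sole meets the bar and the push climbs about 5 N per mm.
- wedge_tab (a point): Centre of the upper part of the wedge's upright thumb tab, 14 mm thick along board x, 26 mm wide along board y; its top is 15 mm above this point, about 100 mm above the counter. Push its -x face towards board +x. A push of 15 to 25 N jams the wedge well and it holds itself when released; under about 12 N is too little, over about 32 N would crush the sole.
- lock (a point): Place of the lock on the board's top face, where the bar passes under the wedge, at board (0, -130) mm. The lock's two dark sloping side rails lie 25 mm to each side in board y, are 100 mm long in board x and reach 72 mm above the counter at their -x end; the tab stands clear above them.
- bowl: Steel bowl, bystander, 190 mm diameter, 85 mm tall, standing left of the board. Origin under its centre.
- jar: Amber glass jar, bystander, 64 mm diameter, 100 mm tall, right of the board. Origin under its centre.
- cup: Blue cup, bystander, 76 mm diameter, 85 mm tall, right of the board. Origin under its centre.
There are look-alikes about, which are no part of the job. What is meant by the stack is not green or purple, and is the smaller of those in its own colour.

How it is judged (in metres and radians):
On the way, in this order (a step that is already met when the one before it is completed fails the run):
1. the plates sit against both end posts with the fence touching them (y of stack in the frame of board above 0.0965 m and y of fence in the frame of board above 0.0165 m), for 0.2 s.
2. the wedge is jammed on the bar (all of step 1 and contact force between wedge and fence above 10 N), for 0.2 s.
At the end, for the whole second after the job is handed in: The stack stands upright (within 0.05 rad) and still on the board, its centre within 3.5 mm of fully home against the two end posts; the fence face is within 3.5 mm of its clamped place; the wedge, released, still presses on the bar with more than 10 N (all of step 2 and angle between stack's own z axis and vertical below 0.05 rad and linear speed of stack below 0.01 m/s); the robot touches nothing.
It fails at once if the fence presses on the plates with more than 35 N (contact force between fence and stack above 35 N).
It fails at once if the wedge is driven so hard that it presses on the bar with more than 60 N (a push of about 32 N) (contact force between wedge and fence above 60 N).
It fails at once if the bowl, jar or cup is moved by more than 20 mm (distance of any of bowl, jar, cup from where it was at the start of the episode above 0.02 m).
It also fails if it takes over 51 s, if anything falls off the work surface, if the arm or the gripper's body presses on something with over 40 N, if the wrist force passes 120 N, or if a joint passes its speed limit or range.

## Working session

There is one attempt and no reset: what is moved stays moved. The work goes in short steps, Python scripts to look and compute and a shell command to move; the robot and the scene stay as the last step left them, time stands still between calls to the robot, and variables do not carry over. Pictures are saved under pics/ and viewed, about 8 in all and at most 12, crops included, and the job is handed in when it is done.

```bash
mkdir -p pics; ls; python3 - <<'E'
from rig import sensors, cams
import cv2, numpy as np
s=sensors.observe(); print(s)
for n in("scene","top"):
    im,d=cams.get_image(n); cv2.imwrite(f"pics/{n}0.png",im); np.save(f"pics/{n}0.npy",d); print(n,cams.calibration(n), d.min(), d.max())
E
```

```text
pics
{'time_s': 0.0, 'q': array([-7.62980607e+01,  2.18515981e+01,  7.43856551e+01,  5.99912883e-04,
        8.38586592e+01, -1.23352135e+01]), 'qvel': array([-0.00325822,  0.00063738, -0.01570619,  0.0341813 , -0.03691065,
       -0.12419774]), 'joint_efforts': array([-1.95184350e+00, -4.52508938e+01, -2.31260741e+01, -8.46105786e-05,
        5.07205506e-03, -2.42808278e-05]), 'position': array([ 0.24136141, -0.49389681,  0.23060706]), 'tool_rot': array([[-3.86404471e-04,  4.38952538e-01, -8.98510167e-01],
       [ 1.62881122e-03, -8.98508766e-01, -4.38952554e-01],
       [-9.99998599e-01, -1.63311667e-03, -3.67783013e-04]]), 'ft_force': array([-0.04212941,  0.30760053,  0.06486614]), 'wrist_torque': array([ 0.0308232 ,  0.03104149, -0.02978569]), 'grip_width': 0.08544797592431709}
scene {'vertical_fov': 49.26383911745876, 'cx': 283.2672442863255, 'cy': 210.60095805130402, 'extrinsics': array([[-6.54403814e-01,  5.16796471e-01, -5.51975594e-01,
         1.36769173e+00],
       [ 7.56144381e-01,  4.46148956e-01, -4.78745010e-01,
         6.92164416e-01],
       [-1.15039712e-03, -7.30665804e-01, -6.82734326e-01,
         1.08150299e+00],
       [ 0.00000000e+00,  0.00000000e+00,  0.00000000e+00,
         1.00000000e+00]])} 0.0 3.88182
top {'vertical_fov': 44.06552948390522, 'cx': 276.9574484623813, 'cy': 220.5119702169849, 'extrinsics': array([[-0.01291569, -0.98153108,  0.19086627,  0.29661964],
       [-0.99989636,  0.01389198,  0.00377785, -0.00735173],
       [-0.00635958, -0.19079769, -0.98160878,  1.55953735],
       [ 0.        ,  0.        ,  0.        ,  1.        ]])} 0.0 2.6032302
```

View pics/top0.png

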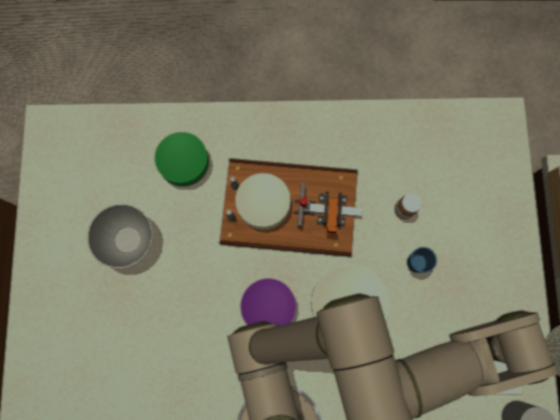

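View pics/scene0.png

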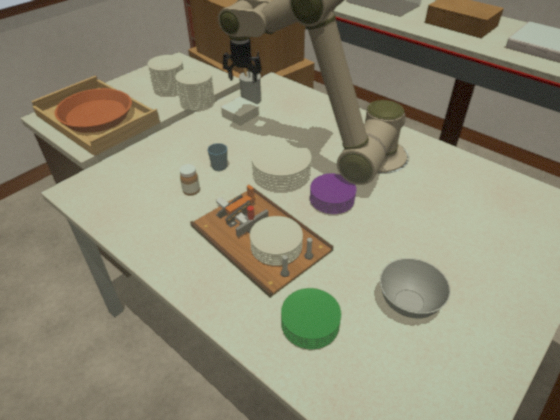

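Both views show the same scene. In the top view the candidates for the stack are:
- white on the board at (263,201)
- larger white off the board at (350,300)
- green at (182,159)
- purple at (268,306)

I choose the smaller white one, on the board. The red post is near (304,201), the orange wedge near (333,211), the jar at (409,206), the cup at (422,261) and the bowl at (121,238).

```bash
cat > h.py <<'E'
import numpy as np, cv2
from rig import sensors, cams
def fK(c): return 210/np.tan(np.radians(c["vertical_fov"]/2))
def onplane(c,u,v,z):
    T=c["extrinsics"]; d=T[:3,:3]@np.array([(u-c["cx"])/fK(c),(v-c["cy"])/fK(c),1]); p=T[:3,3]
    return p+d*(z-p[2])/d[2]
def cloud(c,d):
    v,u=np.indices(d.shape); P=np.stack([(u-c["cx"])/fK(c)*d,(v-c["cy"])/fK(c)*d,d],-1)
    return P@c["extrinsics"][:3,:3].T+c["extrinsics"][:3,3]
E
python3 - <<'E'
from h import *
for n in("top","scene"):
    c=cams.calibration(n); im=cv2.imread(f"pics/{n}0.png"); d=np.load(f"pics/{n}0.npy"); W=cloud(c,d)
    h=cv2.cvtColor(im,cv2.COLOR_BGR2HSV); H,S,V=cv2.split(h)
    roi=np.zeros(H.shape,bool)
    if n=="top": roi[155:260,215:365]=1
    else: roi[180:290,185:335]=1
    ms={"red":((H<4)|(H>174))&(S>190)&(V>90),"orange":(H>=6)&(H<14)&(S>200)&(V>150),"stack":(S<80)&(V>150)&(abs(W[...,2]-.078)<.012),"board":(H<15)&(S>90)&(abs(W[...,2]-.018)<.008)}
    for k,m in ms.items():
        m=m&roi&(d>0); 
        if m.sum()<3: print(n,k,m.sum()); continue
        v,u=np.nonzero(m); P=W[m]; zt=P[:,2]
        print(n,k,m.sum(),"px",u.mean().round(1),v.mean().round(1),"zpct",np.percentile(zt,[5,50,95]).round(3),"mean",P.mean(0).round(4),"x",np.percentile(P[:,0],[1,99]).round(3),"y",np.percentile(P[:,1],[1,99]).round(3))
        if k=="board":
            r=cv2.minAreaRect((P[:,:2]*1000).astype(np.float32)); print(r)
        if k=="stack": print(cv2.minEnclosingCircle((P[:,:2]*1000).astype(np.float32)))
        if k in("red","orange"):
            t=P[zt>zt.max()-.012]; print("  top",len(t),t.mean(0).round(4),t.min(0).round(4),t.max(0).round(4))
    if n=="top": cv2.imwrite("pics/topcrop.png",cv2.resize(im[150:265,210:370],None,fx=5,fy=5,interpolation=cv2.INTER_CUBIC))
E
```

```text
top red 30 px 303.2 201.1 zpct [0.103 0.108 0.115] mean [ 0.6346 -0.0778  0.108 ] x [0.627 0.644] y [-0.085 -0.069]
  top 24 [ 0.6343 -0.0775  0.1094] [ 0.6262 -0.0832  0.1059] [ 0.6437 -0.0686  0.1175]
top orange 51 px 332.3 212.9 zpct [0.053 0.056 0.062] mean [ 0.6094 -0.1654  0.0566] x [0.579 0.645] y [-0.172 -0.158]
  top 50 [ 0.6089 -0.1653  0.0567] [ 0.5784 -0.1719  0.0523] [ 0.6458 -0.1573  0.0636]
top stack 1982 px 262.5 199.3 zpct [0.067 0.073 0.08 ] mean [0.6501 0.04   0.0731] x [0.578 0.722] y [-0.032  0.112]
((650.3402099609375, 40.62480545043945), 77.94810485839844)
top board 6537 px 293.3 208.9 zpct [0.012 0.017 0.024] mean [ 0.6328 -0.0514  0.0176] x [0.498 0.78 ] y [-0.236  0.159]
((639.84033203125, -38.058319091796875), (394.7502136230469, 267.1098327636719), 83.84224700927734)
scene red 0
scene orange 0
scene stack 1580 px 276.0 234.8 zpct [0.069 0.074 0.08 ] mean [0.649  0.0393 0.0742] x [0.576 0.725] y [-0.034  0.116]
((651.48876953125, 52.48783874511719), 94.65637969970703)
scene board 558 px 250.7 237.1 zpct [0.015 0.019 0.025] mean [ 0.6666 -0.0539  0.0195] x [0.502 0.787] y [-0.226  0.156]
((644.4718017578125, -35.14616394042969), (388.11773681640625, 267.4182434082031), 84.0040054321289)
```

View pics/topcrop.png

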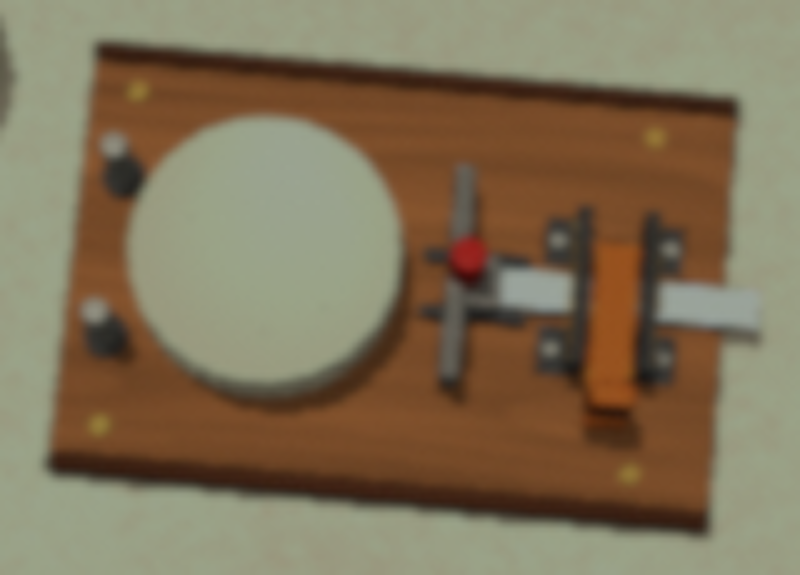

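The crop shows the white stack touching neither end post. The red post is at full-image px (304,202) and the wedge at (333,213), with its tab near (332,228). The heights come out right: post top 0.109 against 0.109, stack top 0.073 to 0.08. The board centre is about (0.640,-0.038) with yaw about -6.2°. I'll move over the post first.

```bash
python3 -m crank '{"hand":[0,0,0,0,0],"translation":[[0,-0.014,-0.037],[0,-0.028,-0.075],[0,-0.042,-0.112],[0,-0.056,-0.150],[0,-0.070,-0.187]],"dr":[[-0.13,0,0],[-0.26,0,0],[-0.39,0,0],[-0.52,0,0],[-0.65,0,0]]}' 40
cat >> h.py <<'E'
def togo(target, yaw):
    "shift in tool axes to a target TCP with tool down and tool y at yaw (deg)"
    s=sensors.observe(); R=s["tool_rot"]
    Rt=np.column_stack([[0,0,-1],[np.cos(np.radians(yaw)),np.sin(np.radians(yaw)),0],np.cross([0,0,-1],[np.cos(np.radians(yaw)),np.sin(np.radians(yaw)),0])])
    from scipy.spatial.transform import Rotation as Ro
    print("t",s["time_s"],"pos",s["position"].round(4),"togo",(R.T@(np.array(target)-s["position"])).round(4),"dr",Ro.from_matrix(R.T@Rt).as_rotvec().round(4),"F",s["ft_force"].round(2))
E
python3 -c "
from h import *
togo([.634,-.0775,.20],-6.16)"
```

```text
time_s: 0.6
position: [0.3792, -0.3481, 0.2311]
tool_rot: [[-0.0, 0.895, -0.446], [0.001, -0.446, -0.895], [-1.0, -0.001, -0.0]]
ft_force: [0.3, -0.5, 0.7]
grip_width: 0.0855
t 0.6 pos [ 0.3792 -0.3481  0.2311] togo [ 0.0312  0.1074 -0.3557] dr [-0.3545 -0.0004  0.0004] F [ 0.31 -0.46  0.71]
```

```bash
python3 -m crank '{"hand":[0,0,0,0,0],"translation":[[0,0.011,-0.036],[0,0.022,-0.072],[0,0.033,-0.108],[0,0.043,-0.144],[0,0.054,-0.180]],"dr":[[-0.07,0,0],[-0.14,0,0],[-0.21,0,0],[-0.28,0,0],[-0.35,0,0]]}'
python3 -c "
from h import *
togo([.634,-.0775,.20],-6.16)"
```

```text
time_s: 1.1
position: [0.5084, -0.2117, 0.2311]
tool_rot: [[-0.001, 0.993, -0.114], [0.0, -0.114, -0.993], [-1.0, -0.001, -0.0]]
ft_force: [1.1, -0.2, -0.2]
grip_width: 0.085
t 1.1 pos [ 0.5084 -0.2117  0.2311] togo [ 0.0311  0.1094 -0.1477] dr [-0.0068 -0.0003  0.0006] F [ 1.12 -0.19 -0.18]
```

```bash
python3 -m crank '{"hand":[0,0,0,0,0],"translation":[[0,0.027,-0.035],[0,0.055,-0.070],[0.01,0.082,-0.110],[0.02,0.110,-0.148],[0.02,0.110,-0.148]],"dr":[[-0.002,0,0],[-0.004,0,0],[-0.006,0,0],[-0.007,0,0],[-0.007,0,0]]}'
python3 - <<'E'
from h import *
togo([.634,-.0775,.075],-6.16)
c=cams.calibration("wrist"); im,d=cams.get_image("wrist"); cv2.imwrite("pics/w1.png",im); np.save("pics/w1.npy",d); np.save("pics/w1c.npy",c,allow_pickle=True)
W=cloud(c,d); H,S,V=cv2.split(cv2.cvtColor(im,cv2.COLOR_BGR2HSV))
for k,m in {"red":((H<4)|(H>174))&(S>180)&(V>60),"orange":(H>=5)&(H<16)&(S>200)&(V>120)}.items():
    m=m&(d>0); v,u=np.nonzero(m)
    if len(u)<5: print(k,len(u)); continue
    P=W[m]; t=P[P[:,2]>np.percentile(P[:,2],98)-.006]; print(k,len(u),u.mean(),v.mean(),"top",len(t),t.mean(0).round(4),t.min(0).round(4),t.max(0).round(4))
E
```

```text
time_s: 1.6
position: [0.636, -0.0745, 0.2086]
tool_rot: [[-0.003, 0.994, -0.105], [0.002, -0.105, -0.994], [-1.0, -0.003, -0.002]]
ft_force: [-1.1, 0.2, -0.6]
grip_width: 0.0854
t 1.6 pos [ 0.636  -0.0745  0.2086] togo [ 0.1336 -0.0012  0.0034] dr [ 0.0025 -0.0018  0.0032] F [-1.07  0.15 -0.62]
red 998 291.3607214428858 210.8376753507014 top 732 [ 0.6382 -0.0797  0.1094] [ 0.6276 -0.0901  0.105 ] [ 0.6487 -0.0702  0.1118]
orange 3161 261.9484340398608 297.931667193926 top 219 [ 0.5586 -0.1553  0.1   ] [ 0.5511 -0.1738  0.098 ] [ 0.5641 -0.1493  0.1021]
```

View pics/w1.png

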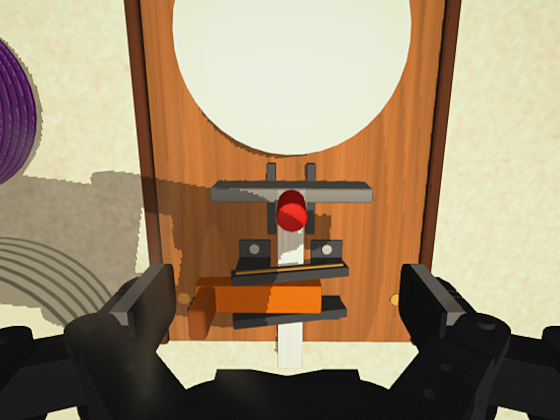

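The wrist view shows the post top at px (291,215), which is (0.638,-0.080). The wedge tab is at px (202,312), about (0.558,-0.16), which matches board (-68,-130). Next I descend and grip gently.

```bash
python3 -m crank '{"hand":[0,0,0,0,0],"translation":[[0.035,0.001,0.004],[0.07,0.001,0.004],[0.105,0.001,0.004],[0.133,0.001,0.004],[0.133,0.001,0.004]],"dr":[[0.0025,-0.0018,0.003],[0.0025,-0.0018,0.003],[0.0025,-0.0018,0.003],[0.0025,-0.0018,0.003],[0.0025,-0.0018,0.003]]}' 30
python3 -m crank '{"hand":[60,120,160,200,255],"translation":[[0,0,0],[0,0,0],[0,0,0],[0,0,0],[0,0,0]],"dr":[[0,0,0],[0,0,0],[0,0,0],[0,0,0],[0,0,0]]}' 30
python3 -m crank '{"hand":[255,255,255,255,255],"translation":[[0,0,0],[0,0,0],[0,0,0],[0,0,0],[0,0,0]],"dr":[[0,0,0],[0,0,0],[0,0,0],[0,0,0],[0,0,0]]}' 30
```

```text
time_s: 2.15
position: [0.6324, -0.0836, 0.0749]
tool_rot: [[-0.004, 0.993, -0.114], [0.0, -0.114, -0.994], [-1.0, -0.004, 0.0]]
ft_force: [0.1, -0.0, -0.6]
grip_width: 0.0856
time_s: 2.65
position: [0.638, -0.0836, 0.0801]
tool_rot: [[0.012, 0.994, -0.112], [-0.004, -0.112, -0.994], [-1.0, 0.013, 0.003]]
ft_force: [14.8, -0.8, 0.4]
grip_width: 0.0211
time_s: 3.15
position: [0.638, -0.0836, 0.0801]
tool_rot: [[0.012, 0.994, -0.112], [-0.004, -0.112, -0.994], [-1.0, 0.012, 0.003]]
ft_force: [13.0, 0.1, 0.3]
grip_width: 0.0209
```

```bash
python3 -m crank '{"hand":[255,255,255,255,255],"translation":[[0,0.003,0],[0,0.0055,0],[0,0.0055,-0.003],[0,0.0055,-0.006],[0,0.0055,-0.009]],"dr":[[0,0,0],[0,0,0],[0,0,0],[0,0,0],[0,0,0]]}'
python3 -m crank '{"hand":[255,255,255,255,255],"translation":[[0,0,-0.002],[0,0,-0.004],[0,0,-0.006],[0,0,-0.008],[0,0,-0.01]],"dr":[[0,0,0],[0,0,0],[0,0,0],[0,0,0],[0,0,0]]}'
```

```text
time_s: 3.65
position: [0.6391, -0.0746, 0.0799]
tool_rot: [[-0.002, 0.994, -0.112], [-0.003, -0.112, -0.994], [-1.0, -0.002, 0.003]]
ft_force: [-14.8, -1.0, 14.0]
grip_width: 0.0208
time_s: 4.15
position: [0.6402, -0.0646, 0.08]
tool_rot: [[-0.002, 0.994, -0.112], [-0.003, -0.112, -0.994], [-1.0, -0.002, 0.003]]
ft_force: [-14.9, 0.3, 13.9]
grip_width: 0.0209
```

```bash
python3 -m crank '{"hand":[255,255,255,255,255],"translation":[[-0.003,-0.002,0],[-0.003,-0.002,-0.001],[-0.003,-0.002,-0.002],[-0.003,-0.002,-0.003],[-0.003,-0.002,-0.004]],"dr":[[0,0,0],[0,0,0],[0,0,0],[0,0,0],[0,0,0]]}'
python3 -m crank '{"hand":[255,255,255,255,255],"translation":[[0,0,-0.0015],[0,0,-0.003],[0,0,-0.0045],[0,0,-0.006],[0,0,-0.0075]],"dr":[[0,0,0],[0,0,0],[0,0,0],[0,0,0],[0,0,0]]}'
```

```text
time_s: 4.65
position: [0.6405, -0.0604, 0.0802]
tool_rot: [[0.001, 0.994, -0.112], [-0.002, -0.112, -0.994], [-1.0, 0.001, 0.002]]
ft_force: [3.4, -2.5, -16.9]
grip_width: 0.0211
time_s: 5.15
position: [0.6412, -0.0539, 0.0802]
tool_rot: [[0.001, 0.994, -0.112], [-0.004, -0.112, -0.994], [-1.0, 0.001, 0.004]]
ft_force: [3.5, -9.0, -22.6]
grip_width: 0.0211
```

```bash
python3 -m crank '{"hand":[255,255,255,255,255],"translation":[[0.0015,0,-0.0015],[0.0015,0,-0.003],[0.0015,0,-0.0045],[0.0015,0,-0.006],[0.0015,0,-0.0075]],"dr":[[0,0,0],[0,0,0],[0,0,0],[0,0,0],[0,0,0]]}'
python3 -m crank '{"hand":[255,255,255,255,255],"translation":[[0,0,-0.001],[0,0,-0.002],[0,0,-0.003],[0,0,-0.004],[0,0,-0.005]],"dr":[[0,0,0],[0,0,0],[0,0,0],[0,0,0],[0,0,0]]}'
```

```text
time_s: 5.65
position: [0.642, -0.047, 0.0802]
tool_rot: [[0.002, 0.994, -0.113], [-0.005, -0.113, -0.994], [-1.0, 0.002, 0.004]]
ft_force: [-1.0, -9.6, -13.1]
grip_width: 0.0209
time_s: 6.15
position: [0.6426, -0.042, 0.0802]
tool_rot: [[0.002, 0.994, -0.113], [-0.005, -0.113, -0.994], [-1.0, 0.002, 0.004]]
ft_force: [-1.7, -9.2, -14.4]
grip_width: 0.0207
```

```bash
python3 -m crank '{"hand":[255,255,255,255,255],"translation":[[0.001,0,-0.001],[0.001,0,-0.002],[0.001,0,-0.003],[0.001,0,-0.004],[0.001,0,-0.005]],"dr":[[0,0,0],[0,0,0],[0,0,0],[0,0,0],[0,0,0]]}'
python3 -m crank '{"hand":[255,255,255,255],"translation":[[0,0,-0.0005],[0,0,-0.001],[0,0,-0.0015],[0,0,-0.002]],"dr":[[0,0,0],[0,0,0],[0,0,0],[0,0,0]]}'
```

```text
time_s: 6.65
position: [0.6432, -0.0372, 0.0801]
tool_rot: [[0.002, 0.994, -0.113], [-0.005, -0.113, -0.994], [-1.0, 0.003, 0.005]]
ft_force: [-3.2, -9.8, -6.7]
grip_width: 0.0209
time_s: 7.05
position: [0.6434, -0.0352, 0.0801]
tool_rot: [[0.002, 0.994, -0.113], [-0.005, -0.113, -0.994], [-1.0, 0.003, 0.005]]
ft_force: [-4.1, -10.0, -7.2]
grip_width: 0.0213
```

Force is still steady, so it isn't home yet. I continue in 0.5 mm steps.

```bash
python3 -m crank '{"hand":[255,255,255],"translation":[[0,0,-0.0005],[0,0,-0.001],[0,0,-0.0015]],"dr":[[0,0,0],[0,0,0],[0,0,0]]}'|grep -E "pos|force"
python3 -m crank '{"hand":[255,255,255],"translation":[[0,0,-0.0005],[0,0,-0.001],[0,0,-0.001]],"dr":[[0,0,0],[0,0,0],[0,0,0]]}'|grep -E "pos|force"
```

```text
position: [0.6434, -0.0346, 0.0801]
ft_force: [-4.8, -15.4, -7.2]
position: [0.6435, -0.0345, 0.0801]
ft_force: [-5.5, -17.4, -6.3]
```

```bash
python3 -m crank '{"hand":[255,255,255,255],"translation":[[0,0,-0.0005],[0,0,-0.001],[0,0,-0.001],[0,0,-0.001]],"dr":[[0,0,0],[0,0,0],[0,0,0],[0,0,0]]}'|grep -E "pos|force|rot"
python3 - <<'E'
from h import *
n="scene"; c=cams.calibration(n); im,d=cams.get_image(n)
cv2.imwrite("pics/s2.png",cv2.resize(im[170:290,185:345],None,fx=5,fy=5,interpolation=cv2.INTER_CUBIC))
W=cloud(c,d); H,S,V=cv2.split(cv2.cvtColor(im,cv2.COLOR_BGR2HSV)); m=(abs(W[...,2]-.078)<.006)&(S<80)&(V>120); m[:190]=0;m[:,:190]=0;m[290:]=0;m[:,335:]=0
P=W[m]; print(m.sum(),P.mean(0),np.percentile(P,[1,99],axis=0).round(3))
E
```

```text
position: [0.6435, -0.0345, 0.0801]
tool_rot: [[0.001, 0.994, -0.114], [-0.009, -0.114, -0.993], [-1.0, 0.002, 0.009]]
ft_force: [-5.1, -21.2, -5.7]
1127 [0.65147093 0.06051083 0.0758985 ] [[ 0.576 -0.015  0.072]
 [ 0.73   0.139  0.082]]
```

View pics/s2.png

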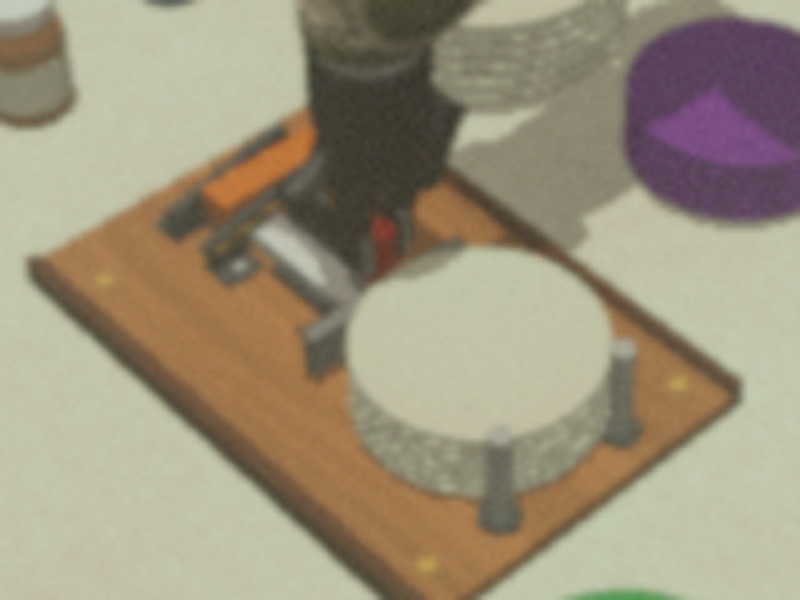

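The scene crop shows the plates touching both end posts, at crop px (500,470) and (622,390), with the fence behind them. Force now climbs with no motion. I'll relax the push and open.

```bash
python3 -m crank '{"hand":[255,255,255,255],"translation":[[0,0,0.001],[0,0,0.002],[0,0,0.003],[0,0,0.003]],"dr":[[0,0,0],[0,0,0],[0,0,0],[0,0,0]]}'|grep -E "pos|force|rot"
```

```text
position: [0.6434, -0.0346, 0.0801]
tool_rot: [[0.002, 0.994, -0.113], [-0.005, -0.113, -0.994], [-1.0, 0.003, 0.004]]
ft_force: [-3.5, -8.1, -6.9]
```

```bash
python3 -m crank '{"hand":[255,220,180,120,60],"translation":[[0,-0.001,0.0015],[0,-0.001,0.0015],[0,-0.001,0.0015],[0,-0.001,0.0015],[0,-0.001,0.0015]],"dr":[[0,0,0],[0,0,0],[0,0,0],[0,0,0],[0,0,0]]}'|grep -E "pos|force|grip"
python3 -m crank '{"hand":[0,0,0,0,0],"translation":[[0,0,0],[-0.03,0,0],[-0.06,0,0],[-0.1,0,0],[-0.14,0,0]],"dr":[[0,0,0],[0,0,0],[0,0,0],[0,0,0],[0,0,0]]}'|grep -E "pos|force|grip"
python3 - <<'E'
from h import *
c=cams.calibration("wrist"); im,d=cams.get_image("wrist"); cv2.imwrite("pics/w2.png",im)
W=cloud(c,d); H,S,V=cv2.split(cv2.cvtColor(im,cv2.COLOR_BGR2HSV))
for k,m in {"red":((H<4)|(H>174))&(S>180)&(V>60)&(abs(W[...,2]-.109)<.005),"orange":(H>=3)&(H<16)&(S>170)&(V>50)&(abs(W[...,2]-.1)<.005)&(W[...,1]<-.12),"stack":(S<80)&(V>120)&(abs(W[...,2]-.078)<.006)}.items():
    m=m&(d>0); v,u=np.nonzero(m)
    if len(u)<5: print(k,len(u)); continue
    P=W[m]; print(k,len(u),u.mean(),v.mean(),P.mean(0).round(4),np.percentile(P,[1,99],axis=0).round(4), cv2.minAreaRect((P[:,:2]*1000).astype(np.float32)))
E
```

```text
position: [0.6431, -0.0343, 0.0797]
ft_force: [0.2, -0.2, 0.5]
grip_width: 0.0533
position: [0.6421, -0.034, 0.2203]
ft_force: [0.4, -0.9, 0.6]
grip_width: 0.0855
red 697 288.13342898134863 199.48923959827835 [ 0.6436 -0.0312  0.1094] [[ 0.6339 -0.0413  0.1049]
 [ 0.6533 -0.0218  0.1111]] ((643.6095581054688, -31.782882690429688), (20.201520919799805, 20.802547454833984), 68.72286987304688)
orange 487 201.52772073921972 359.32443531827516 [ 0.5575 -0.1601  0.0996] [[ 0.5499 -0.1736  0.0955]
 [ 0.5641 -0.1489  0.1016]] ((556.7023315429688, -161.70272827148438), (26.316509246826172, 14.003015518188477), 83.97450256347656)
stack 28873 280.9652616631455 88.08090603678177 [0.646  0.0433 0.0754] [[ 0.4061 -0.2166  0.072 ]
 [ 0.7283  0.1053  0.0811]] ((534.5958862304688, -37.573272705078125), (460.55474853515625, 157.94583129882812), 38.78599166870117)
```

The tab measures 26.3×14.0 mm at z≈0.100, centred at (0.557,-0.162), which matches the spec. The post stayed at (0.644,-0.032) after release, where home predicts about (0.641,-0.029). I'll move behind the tab with the fingers shut.

```bash
python3 -m crank '{"hand":[100,200,255,255,255],"translation":[[0,-0.025,0.03],[0,-0.05,0.065],[0,-0.08,0.1],[0,-0.11,0.137],[0,-0.11,0.137]],"dr":[[0,0,0],[0,0,0],[0,0,0],[0,0,0],[0,0,0]]}' 100|grep -E "pos|rot|grip"
python3 -c "
from h import *
togo([.517,-.1574,.079],-6.16)"
```

```text
position: [0.5149, -0.1609, 0.219]
tool_rot: [[0.002, 0.993, -0.117], [-0.003, -0.117, -0.993], [-1.0, 0.003, 0.003]]
grip_width: 0.0122
t 10.05 pos [ 0.5149 -0.1609  0.219 ] togo [ 0.14    0.0013 -0.0041] dr [-0.0096  0.0027 -0.0025] F [ 0.85 -0.36  0.91]
```

```bash
python3 -m crank '{"hand":[255,255,255,255,255],"translation":[[0.04,0,-0.004],[0.08,0,-0.004],[0.12,0,-0.004],[0.14,0,-0.004],[0.14,0,-0.004]],"dr":[[-0.0096,0.0027,-0.0025],[-0.0096,0.0027,-0.0025],[-0.0096,0.0027,-0.0025],[-0.0096,0.0027,-0.0025],[-0.0096,0.0027,-0.0025]]}' |grep -E "pos|rot|force|grip"
python3 -m crank '{"hand":[255,255,255,255,255],"translation":[[0,0.002,0],[0,0.004,0],[0,0.006,0],[0,0.008,0],[0,0.01,0]],"dr":[[0,0,0],[0,0,0],[0,0,0],[0,0,0],[0,0,0]]}' |grep -E "pos|rot|force|grip"
```

```text
position: [0.5177, -0.1533, 0.0762]
tool_rot: [[-0.004, 0.995, -0.102], [0.004, -0.102, -0.995], [-1.0, -0.004, -0.003]]
ft_force: [-0.2, 0.2, 0.9]
grip_width: -0.0
position: [0.5289, -0.1555, 0.0792]
tool_rot: [[0.001, 0.995, -0.103], [0.0, -0.103, -0.995], [-1.0, 0.001, -0.001]]
ft_force: [0.5, -0.8, -0.1]
grip_width: -0.0
```

```bash
python3 -m crank '{"hand":[255,255,255,255,255],"translation":[[0,0.001,0.003],[0,0.002,0.003],[0,0.0035,0.003],[0,0.005,0.003],[0,0.0065,0.003]],"dr":[[0,0,0],[0,0,0],[0,0,0],[0,0,0],[0,0,0]]}' |grep -E "pos|force"
python3 -m crank '{"hand":[255,255,255,255,255],"translation":[[0,0.0015,0],[0,0.003,0],[0,0.0045,0],[0,0.006,0],[0,0.0075,0]],"dr":[[0,0,0],[0,0,0],[0,0,0],[0,0,0],[0,0,0]]}' |grep -E "pos|force"
```

```text
position: [0.5348, -0.159, 0.0786]
ft_force: [0.3, -0.4, 0.2]
position: [0.5417, -0.1596, 0.0782]
ft_force: [-3.6, -0.2, -2.4]
```

Contact made; the wedge is sliding at about 3.6 N. I continue in 1 mm rows and watch the force.

```bash
python3 -m crank '{"hand":[255,255,255,255,255],"translation":[[0,0.001,0],[0,0.002,0],[0,0.003,0],[0,0.004,0],[0,0.005,0]],"dr":[[0,0,0],[0,0,0],[0,0,0],[0,0,0],[0,0,0]]}' |grep -E "pos|force"
python3 -m crank '{"hand":[255,255,255],"translation":[[0,0.001,0],[0,0.002,0],[0,0.003,0]],"dr":[[0,0,0],[0,0,0],[0,0,0]]}' |grep -E "pos|force"
```

```text
position: [0.5472, -0.1603, 0.0787]
ft_force: [-4.0, 1.2, -2.2]
position: [0.5502, -0.1607, 0.0787]
ft_force: [-3.0, 1.0, -3.0]
```

```bash
python3 -m crank '{"hand":[255,255],"translation":[[0,0.001,0],[0,0.002,0]],"dr":[[0,0,0],[0,0,0]]}' |grep -E "pos|force"
```

```text
position: [0.5522, -0.1608, 0.0787]
ft_force: [-3.6, 0.9, -3.3]
```

```bash
python3 -m crank '{"hand":[255,255,255],"translation":[[0,0.001,0],[0,0.002,0],[0,0.003,0]],"dr":[[0,0,0],[0,0,0],[0,0,0]]}' |grep -E "pos|force"
```

```text
position: [0.5545, -0.1611, 0.0785]
ft_force: [-7.8, -0.3, -1.6]
```

```bash
python3 -m crank '{"hand":[255,255,255],"translation":[[0,0.001,0],[0,0.002,0],[0,0.003,0]],"dr":[[0,0,0],[0,0,0],[0,0,0]]}' |grep -E "pos|force"
```

```text
position: [0.5561, -0.1612, 0.0782]
ft_force: [-14.4, -0.3, 0.8]
```

```bash
python3 -m crank '{"hand":[255,255,255],"translation":[[0,0.001,0],[0,0.002,0],[0,0.002,0]],"dr":[[0,0,0],[0,0,0],[0,0,0]]}' |grep -E "pos|force"
```

```text
position: [0.5573, -0.1613, 0.078]
ft_force: [-16.0, -1.4, 0.9]
```

```bash
python3 -m crank '{"hand":[255,255,255,255],"translation":[[0,0.001,0],[0,0.002,0],[0,0.002,0],[0,0.002,0]],"dr":[[0,0,0],[0,0,0],[0,0,0],[0,0,0]]}' |grep -E "pos|force"
```

```text
position: [0.5584, -0.1614, 0.0779]
ft_force: [-20.1, -0.0, 1.6]
```

20 N is inside the 15 to 25 N band. I'll hold, then retreat straight back and up.

```bash
python3 -m crank '{"hand":[255,255,255,255,255],"translation":[[0,0,0],[0,0,0],[0,-0.01,0],[0,-0.025,0],[0,-0.04,0]],"dr":[[0,0,0],[0,0,0],[0,0,0],[0,0,0],[0,0,0]]}' |grep -E "pos|force"
python3 -m crank '{"hand":[255,255,255,255,255],"translation":[[-0.03,0,0],[-0.06,0,0],[-0.1,0,0],[-0.14,0,0],[-0.14,0,0]],"dr":[[0,0,0],[0,0,0],[0,0,0],[0,0,0],[0,0,0]]}' |grep -E "pos|force"
python3 - <<'E'
from h import *
c=cams.calibration("wrist"); im,d=cams.get_image("wrist"); cv2.imwrite("pics/w3.png",im)
W=cloud(c,d); H,S,V=cv2.split(cv2.cvtColor(im,cv2.COLOR_BGR2HSV))
for k,m in {"red":((H<4)|(H>174))&(S>180)&(V>60)&(abs(W[...,2]-.109)<.005),"orange":(H>=3)&(H<16)&(S>170)&(V>50)&(abs(W[...,2]-.096)<.005)&(W[...,1]<-.12)}.items():
    P=W[m&(d>0)]; 
    if len(P)>5: print(k,len(P),P.mean(0).round(4),cv2.minAreaRect((P[:,:2]*1000).astype(np.float32)))
im,d=cams.get_image("scene"); cv2.imwrite("pics/s3.png",cv2.resize(im[170:290,185:345],None,fx=5,fy=5,interpolation=cv2.INTER_CUBIC))
W=cloud(cams.calibration("scene"),d); H,S,V=cv2.split(cv2.cvtColor(im,cv2.COLOR_BGR2HSV)); m=(abs(W[...,2]-.078)<.006)&(S<80)&(V>120); m[:190]=0;m[:,:190]=0;m[290:]=0;m[:,335:]=0
P=W[m]; print("stack",m.sum(),P.mean(0).round(4),np.percentile(P,[1,99],axis=0).round(3))
E
```

```text
position: [0.523, -0.1581, 0.0794]
ft_force: [-0.0, -0.5, 0.1]
position: [0.5247, -0.159, 0.2249]
ft_force: [0.8, -0.0, -0.3]
red 141 [ 0.6406 -0.0411  0.108 ] ((640.95361328125, -41.376277923583984), (3.9965109825134277, 13.45891284942627), 78.73152160644531)
orange 607 [ 0.5771 -0.1635  0.0953] ((577.547607421875, -164.07278442382812), (25.349973678588867, 14.377985000610352), 83.67621612548828)
stack 1128 [0.6511 0.0603 0.076 ] [[ 0.577 -0.016  0.072]
 [ 0.73   0.139  0.082]]
```

View pics/w3.png

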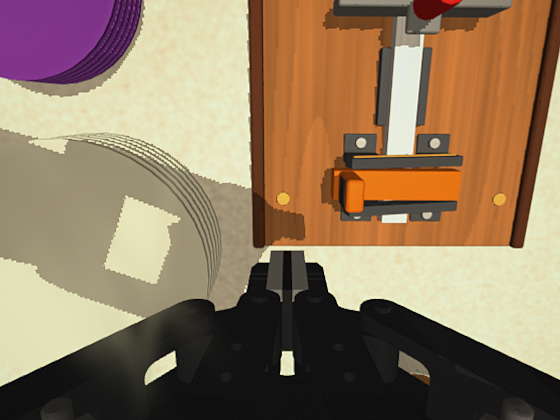

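View pics/s3.png

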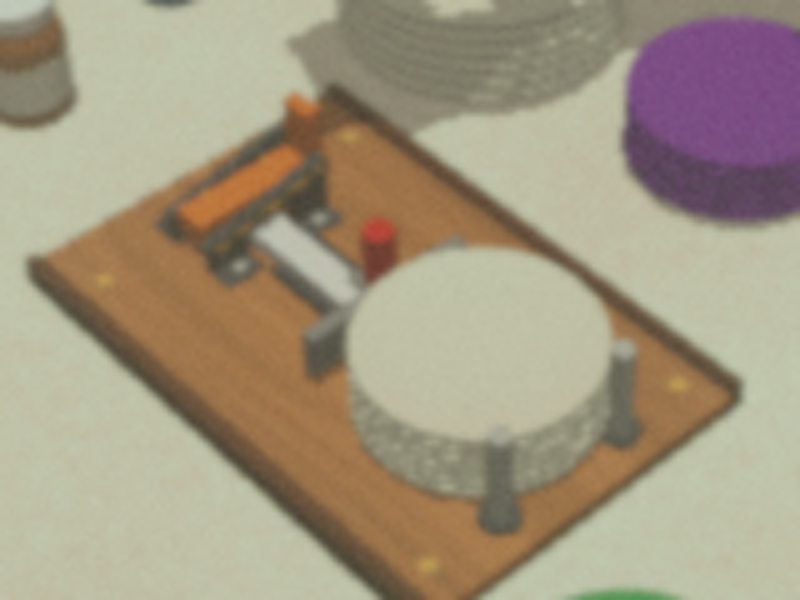

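The wrist view shows the wedge seated between its rails with the tab at px (352,192). It has moved 21 mm along the ramp and stayed there after release. The scene crop shows the plates against both end posts, at (500,470) and (622,390), with the fence touching. The arm is clear, so I'm handing in.

```bash
python3 -c "
from rig import env,sensors
print(sensors.observe()['time_s'], env.close_job())"
```

```text
the job is handed in; nothing more can be done
15.45 None
```

I slid the fence by its red post until the plates stopped against both end posts, then pushed the wedge until it jammed, let go of everything and handed the job in at 15.45 s. No verdict is reported, so I can't confirm a pass.

- **Plates and fence:** the push on the fence peaked at about 21 N at the wrist, with no further motion. After the wedge was released, the scene picture showed the plates upright against both posts with the fence touching. The stack centre was at about (0.651, 0.060), within about 1 to 2 mm of where I expected home to be.
- **Wedge:** it slid at about 3.5 N, met the bar after roughly 16 mm and reached 20 N. After release it was still 21 mm along the ramp, with no visible spring-back. I inferred that it holds more than 10 N from that push and its staying put; I could not measure it.
- **Checks that failed or disagreed:** while I held the post, side and vertical wrist forces reached about 15 N and 23 N from small misalignment, which I corrected. The post's position differed by 2 to 4 mm between the two cameras, and after release it was about 3 mm from my predicted clamped spot. In the last wrist view the post was cut off, so that fence reading is not valid.
- **Bystanders:** the arm never went near the bowl, jar or cup, but I didn't re-measure them at the end.

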